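# Clear the filming plate and hold the camera up at its second stop

### The job

Nutshell halves are lying on the pale base plate of the camera stand used for filming recipes. Pick up the blue scraper block, wipe every shell off the plate onto the worktop with it (not with the fingers), and stand the scraper upright on the worktop again, clear of the plate. Then squeeze in the red button on the side of the camera head, pull the head straight up past the first stop to the second stop where the column is fully out, and finish still holding it there, since it sinks back when let go; leave the other things on the worktop where they are.

Things in the scene. Friction and masses are not known exactly. Their poses are not given: they have to be found in the camera images.
- stand: camera stand, fixed to the worktop: a pale stone-look base plate 140 (its x) x 280 (its y) x 20 mm with a telescopic column on it. Origin: centre of the plate's underside, z up; the plate's top is 20 mm above it. The column axis is at y = -105 mm, x = 0; its fixed outer tube is 40 mm square (foot flange 50 mm) and ends 60 mm above the worktop. The shells lie on the half with positive y; the column's foot is on the other.
- camera_head: black camera head on top of the column, a block 40 (x) x 40 (y) x 46 mm high, origin at its centre, 90 mm above the worktop when the column is down; same axes as the stand. The lens (28 mm wide, sticks out 5 mm) is on its +y face, the red button on its -x face, and the +x face is plain: pinched across x from above, one finger presses the button in (44 mm over the button, 40 mm with it pressed). The sides below it (column) are narrower.
- button (a joint): red round button, 20 mm across, in the middle of the -x face of the head: 0 m = out (standing 4 mm proud), 0.004 m = pressed flush; a spring pushes it out with 1.6 to 4.8 N. While the column is down a catch locks the head until the button is in by about 2.5 mm; once the head has risen the button no longer matters.
- lift_upper (a joint): upper, thinner section of the column with the head: 0 m = down, 0.045 m = fully out. It moves first, against about 4 to 6 N; its end is the first stop.
- lift_lower (a joint): lower, thicker section: 0 m = down, 0.045 m = fully out. It follows once the upper section is out, against about 9 to 10 N; its end is the second stop, with the head 90 mm above where it started. Both sections sink back by weight and spring when let go (the upper one then rests about 12 mm short of down, on the catch).
- scraper: blue scraper block standing upright on the worktop, origin at the centre of its underside, z up. Foot 120 mm long (its x) x 26 mm thick (its y) x 22 mm high with a black rubber underside; above it a grip ridge 84 mm long x 18 mm thick, up to 56 mm. 120 g.
- shell_1: brown nutshell half, a dome 28 mm across and 11 mm high lying flat side down on the plate, origin at mid-height, 12 g
- shell_2: second such nutshell half
- shell_3: third such nutshell half
- salt_shaker: salt shaker, 44 mm across, 90 mm high, bystander; origin under its centre
- spice_jar: spice jar with yellow cap, 42 x 42 x 96 mm, bystander; origin under its centre
- mug: small dark and white mug, 61 x 84 x 54 mm, bystander; origin under its centre
- honey_jar: honey jar with yellow lid, 65 mm across, 95 mm high, bystander; origin under its centre
- tin: dark blue food tin, 58 mm across, 72 mm high, bystander; origin under its centre

How it is judged:
By the outcome, as a careful person would: the job done as asked, in the order asked, and still so for the second after the job is handed in, while the arm keeps its last pose, push and grip.
It also fails if it takes over 69 s, if anything falls off the work surface, if the arm or the gripper's body presses on something with over 40 N, if the wrist force passes 120 N, or if a joint passes its speed limit or range.

### The arm

A 6-joint arm with a two-finger parallel gripper is mounted at the origin on a cart in front of the work surface, level with it; the furniture and walls round the work are solid. World frame = base frame: x ahead of the robot, y to its left, z up, the work surface at z = 0. Lengths are in m, angles in rad, forces in N, time in s.
With the tool pointing down it reaches from about 0.425 to 0.95 m from the base axis. Payload 3.5 kg.
Tool frame: the origin (TCP) lies between the finger pads; the fingertips stand 19 mm ahead of it and the grasp point (between the pads) is the TCP (ctrl.nose_length is the distance from the TCP to the fingertips, in m); z points along the fingers, y is the line along which they close (so a half turn about z gives the same grasp; the last joint's range is limited). The gripper opens to 85 mm and grips with 20 to 120 N. Pads are 22 mm wide; open, the fingers measure 114 mm over their backs; the gripper's body (76 mm by 85 mm) begins 54 mm behind the grasp point. The pads swing forward as they close: fully open they stand 13 mm farther back than shut.
Start: joints at [-1.469, 0.286, 1.577, -0, 1.279, -0.15], TCP at [0.168, -0.654, 0.25] pointing down, gripper open.
Joint ranges: [-2.77, 2.77], [-0.9, 2.22], [0.21, 2.48], [-1.53, 4.67], [0.24, 2.81], [-2.84, 2.84]. Speed limits (rad/s): [2.79, 2.79, 3.14, 3.14, 3.14, 3.14].

### API

Orientations are given as a unit quaternion [x, y, z, w].
In Python, from plant import ctrl gives the robot as it stands.
- The arm moves only by the tool apply_moves, never from a script. Its argument "series" is a list of rows, each a list of 6 numbers: the shift along the world's x, y, z scaled (see below), then the turn, a rotation vector about the world's x, y, z scaled (see below). A call has 1 to 20 rows; each row is the pose to reach, as a shift and turn from the pose commanded when the call began; what a row does not reach only later rows make up. The controller multiplies each number of a shift by 0.8 m and each number of a turn by 45 degrees. A row lasts 1/8 s, in which the tool goes at most 62.5 mm and 10.7 degrees, less where a joint would pass 70% of its speed; a pose out of reach is approached as far as the arm can. A call with a number of a shift or a turn outside -1 to 1 is refused whole. A call with a gripper value outside its range is refused whole. "jaw" is the opening, from 0 (shut) to 1 (fully open), set as the call begins (left out, the last holds). The fingers move at their own pace and stop on an object; "squeeze" is the grip in N (left out, the last holds). Time passes only in rows, so rows that repeat a pose let the fingers close. It gives the time, the measured TCP pose, the force, the opening and the grip force at its end, in the units of the state.
- ctrl.get_state(): the state, without advancing time (a new reading comes with each control period).
- ctrl.read_camera(name): name is "scene" or "top"; returns the picture (400x640x3 uint8, red, green, blue); there is no depth.
- ctrl.get_calibration(name): a dict with "fx", "fy", "cx", "cy" (pixels), "xyz" and "orientation" of the camera in the world. Camera axes: x right, y up, looking along -z (the intrinsics and any distortion apply to the point x, -y, -z); pixel columns grow to the right and rows downward; lengths in m; the calibration is good to about 2 mm. A picture is of the moment at which its call begins. get_calibration takes no time and is no camera call.
- ctrl.sign_off(): hands the job in; it is judged then, once.
Trained networks look in the newest picture that a camera, given by its name, has taken for a name from the list of things; names that differ only in an ending like _2 or _b are one class to them, and where a whole thing is asked for, a point or a joint stands for the part that bears it (a point fixed in the world has none). Each returns a list of dicts, best first, with "p" (0 to 1); they miss things now and then, are a little off and sometimes report something else, mostly with a low value. They report only what shows in the picture. A call takes as long as a camera call.
- ctrl.boxes_of(thing, camera): "xy" ([column, row] as shares, 0 to 1, of the picture: columns of its width, rows of its height, amid what is visible of it).
- ctrl.silhouettes(thing, camera): "pixels" (400x640 bool, what is visible of it) and "xy" ([column, row] as shares, 0 to 1, of the picture: columns of its width, rows of its height, amid what is visible of it).
The state is a dict: "time": time; "qpos": joint angles; "dq": joint speeds; "joint_efforts": joint torques, N m; "eef_pos": TCP position; "tcp_rot": TCP orientation; "contact_force": force on the tool from outside, world axes, zero at the start; "wrist_torque": the same for the moment, N m; "opening": opening from 0.0 (shut) to 1.0 (fully open); "finger_force": force on a finger pad.
Only numpy, scipy, OpenCV 4.12 (cv2) and the standard library are available. Lean on these libraries where they do the work, as an engineer would, in place of code of your own. Each camera call takes 0.05 s, during which the arm holds its last target. There are 200 camera calls.

## Working session

There is one attempt and no reset: what is moved stays moved. The work goes in short steps, Python scripts to look and compute and a tool call to move; the robot and the scene stay as the last step left them, time stands still between calls to the robot, and variables do not carry over. Pictures are saved under pics/ and viewed, at most 12 in all, crops included, and the job is handed in when it is done.

Besides the shell and the picture viewer there is one more tool, called as name(argument=value, ...), one argument or row to a line, values as JSON. apply_moves: Moves the arm, as the interface text tells. Shifts and turns lie within -1 to 1; 1 stands for 0.8 m of shift or 45 degrees of turn. Its arguments: {"type":"object","properties":{"series":{"type":"array"},"jaw":{"type":"number"},"squeeze":{"type":"number"}},"required":["series"]}

```bash
mkdir -p pics; ls; python3 - <<'E'
from plant import ctrl
import cv2
for n in("scene","top"):
    cv2.imwrite(f"pics/{n}0.png",ctrl.read_camera(n)[:,:,::-1]); print(n,ctrl.get_calibration(n))
    for t in("stand","camera_head","button","scraper","shell_1","salt_shaker","spice_jar","mug","honey_jar","tin"):
        print(t,[(round(d["p"],2),round(d["xy"][0]*640,1),round(d["xy"][1]*400,1)) for d in ctrl.boxes_of(t,n)])
s=ctrl.get_state();print(s)
E
```

```text
pics
scene {'fx': 386.40973870033173, 'fy': 386.40973870033173, 'cx': 318.7256461050759, 'cy': 196.59272504877026, 'xyz': array([-0.00148649, -0.99900618,  1.02993893]), 'orientation': array([ 0.40769291, -0.11457218, -0.26173357,  0.86726884])}
stand [(0.84, 347.3, 259.5), (0.38, 367.3, 214.5)]
camera_head [(0.64, 361.0, 253.6)]
button []
scraper [(0.88, 265.9, 191.3)]
shell_1 []
salt_shaker [(0.61, 367.1, 214.6)]
spice_jar [(0.61, 378.2, 226.3)]
mug [(0.71, 242.7, 165.1)]
honey_jar [(0.94, 357.4, 201.0)]
tin [(0.57, 368.6, 307.9)]
top {'fx': 430.1309217929758, 'fy': 430.1309217929758, 'cx': 319.40698534147504, 'cy': 200.21063894732265, 'xyz': array([0.297641  , 0.01227365, 1.6308325 ]), 'orientation': array([-0.06209436,  0.07938001,  0.76320943, -0.63824327])}
stand [(0.69, 384.2, 208.0)]
camera_head [(0.61, 411.4, 200.7)]
button [(0.6, 416.4, 198.8)]
scraper [(0.55, 264.6, 246.0)]
shell_1 [(0.44, 366.7, 217.1), (0.37, 410.9, 202.2)]
salt_shaker []
spice_jar [(0.63, 369.1, 161.5)]
mug [(0.64, 207.5, 254.0)]
honey_jar [(0.65, 326.5, 168.5)]
tin [(0.73, 448.1, 216.1)]
{'time': 1.1, 'qpos': array([-1.46899127e+00,  2.86287493e-01,  1.57669620e+00,  1.42642529e-05,
        1.27860140e+00, -1.50035652e-01]), 'dq': array([-0.00207462, -0.00058088,  0.00102957,  0.00052325,  0.00143852,
       -0.00018322]), 'joint_efforts': array([ 1.13960203e-03, -4.05971432e+01, -2.92944503e+01, -2.62999606e-05,
        5.05700136e-04, -3.77982360e-06]), 'eef_pos': array([ 0.16820842, -0.65369288,  0.25033528]), 'tcp_rot': array([9.92082760e-01, 1.25585815e-01, 6.73662600e-06, 3.94659533e-06]), 'contact_force': array([ 0.05879274, -0.01417645, -0.5826573 ]), 'wrist_torque': array([ 0.02420457,  0.00553721, -0.01250659]), 'finger_force': 0.0, 'opening': 0.9964986517995311}
```

View pics/scene0.png

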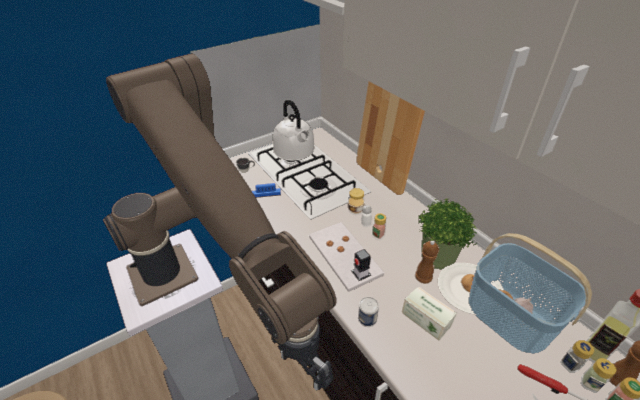

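View pics/top0.png

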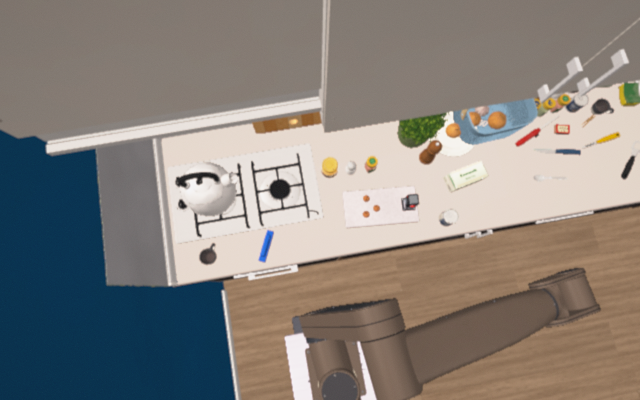

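The scene view shows the plate around (345,255), with the head at (361,262), the scraper at (266,189) and the shells at (330–346,238–249). In the top view the plate is at (380,207), the scraper at (266,246), the shells at (366,198), (376,208) and (366,214), and the head at (410,202).

```bash
cat > h.py <<'E'
from plant import ctrl
import numpy as np, cv2
from scipy.spatial.transform import Rotation as R
def ray(cam,u,v):
    c=ctrl.get_calibration(cam); d=np.array([(u-c["cx"])/c["fx"],-(v-c["cy"])/c["fy"],-1.])
    return np.array(c["xyz"]),R.from_quat(c["orientation"]).apply(d)
def onz(cam,u,v,z):
    o,d=ray(cam,u,v); return o+d*(z-o[2])/d[2]
def proj(cam,P):
    c=ctrl.get_calibration(cam); q=R.from_quat(c["orientation"]).inv().apply(np.atleast_2d(P)-c["xyz"])
    return np.c_[c["cx"]+c["fx"]*q[:,0]/-q[:,2], c["cy"]+c["fy"]*q[:,1]/q[:,2]]
def rect(cam,mask,z):
    cs,_=cv2.findContours(mask.astype(np.uint8),cv2.RETR_EXTERNAL,cv2.CHAIN_APPROX_NONE)
    k=max(cs,key=cv2.contourArea)[:,0,:]
    P=np.array([onz(cam,u,v,z)[:2] for u,v in k])
    (cx,cy),(w,h),a=cv2.minAreaRect((P*1000).astype(np.float32))
    return np.round([cx,cy,w,h,a],1)
E
python3 - <<'E'
from h import *
for n in("top","scene"):
    im=ctrl.read_camera(n)
    x0,y0,w,h=(190,150,280,120) if n=="top" else (240,160,160,180)
    s=780/w if n=="top" else 590/h
    cv2.imwrite(f"pics/{n}1.png",cv2.resize(im[y0:y0+h,x0:x0+w,::-1],None,fx=s,fy=s,interpolation=cv2.INTER_CUBIC))
    for t,z in(("stand",.02),("scraper",.056 if n=="top" else .022),("camera_head",.113),("shell_1",.025),("salt_shaker",.09),("spice_jar",.096),("mug",.054),("honey_jar",.095),("tin",.072)):
        for d in ctrl.silhouettes(t,n)[:4]:
            print(n,t,round(d["p"],2),d["pixels"].sum(),rect(n,d["pixels"],z))
    hsv=cv2.cvtColor(im,cv2.COLOR_RGB2HSV)
    m=cv2.inRange(hsv,(5,90,60),(18,255,235))
    b=cv2.inRange(hsv,(105,150,60),(125,255,255)); r=cv2.inRange(hsv,(0,150,80),(4,255,255))|cv2.inRange(hsv,(174,150,80),(180,255,255))
    for nm,mm,z in(("brown",m,.024),("blue",b,.04),("red",r,.09)):
        N,_,st,ce=cv2.connectedComponentsWithStats(mm)
        for i in range(1,N):
            if st[i,4]>(6 if nm=="red" else 12) and x0<ce[i,0]<x0+w and y0<ce[i,1]<y0+h: print(n,nm,st[i,4],ce[i].round(1),onz(n,*ce[i],z).round(3))
E
```

```text
top stand 0.64 2603 [ 552.3 -285.1  291.2  147.2   85.7]
top scraper 0.65 183 [481.3 166.   27.6 102.9  67.2]
top camera_head 0.47 153 [ 543.7 -379.9   47.9   44.2   79.8]
top shell_1 0.48 32 [ 594.3 -232.6   22.9   19.5   79.8]
top salt_shaker 0.45 98 [ 707.9 -189.4   33.5   42.7   78.8]
top mug 0.52 204 [484.4 376.1  51.4  68.2  26.4]
top honey_jar 0.64 297 [ 722.9 -108.9   62.9   77.    79.3]
top tin 0.65 256 [ 462.  -509.2   53.5   74.6   15.8]
top brown 280 [429.5 152.4] [ 0.731 -0.514  0.024]
top brown 40 [369.2 167.1] [ 0.714 -0.27   0.024]
top brown 40 [330.  173.2] [ 0.717 -0.116  0.024]
top brown 25 [365.6 198. ] [ 0.597 -0.232  0.024]
top brown 25 [376.1 207.7] [ 0.553 -0.264  0.024]
top brown 27 [365.5 213.9] [ 0.536 -0.219  0.024]
top blue 165 [265.7 245.5] [0.483 0.17  0.04 ]
top red 7 [412.7 205.6] [ 0.526 -0.386  0.09 ]
scene stand 0.79 2444 [ 553.4 -284.1  285.2  144.2   84.7]
scene scraper 0.81 311 [492.5 177.8  88.3 107.6  64.8]
scene camera_head 0.65 197 [ 534.4 -395.7   65.1   43.8   56.1]
scene shell_1 0.3 2632 [ 549.9 -287.1  293.1  149.9   86.2]
scene salt_shaker 0.46 208 [ 685.7 -232.4  112.2   35.7   52. ]
scene spice_jar 0.58 301 [ 685.1 -303.1  130.9   42.7   45. ]
scene mug 0.68 216 [478.8 353.7 125.6  73.6  76.4]
scene mug 0.62 514 [ 460.1 -527.3   99.8   56.5   46.3]
scene honey_jar 0.68 359 [ 700.3 -150.7  150.    58.3   48.3]
scene tin 0.8 522 [ 452.4 -536.7   96.5   57.5   52.4]
scene tin 0.46 322 [ 701.9 -284.5  134.5   45.3   49.3]
scene tin 0.26 378 [ 718.3 -131.5  155.2   63.1   48.3]
scene brown 49 [352.4 206.9] [ 0.72  -0.111  0.024]
scene brown 59 [379.6 227.8] [ 0.733 -0.26   0.024]
scene brown 24 [345.3 238.1] [ 0.597 -0.232  0.024]
scene brown 26 [329.5 243. ] [ 0.536 -0.22   0.024]
scene brown 28 [340.4 248.8] [ 0.552 -0.264  0.024]
scene blue 213 [266.4 190.3] [0.48  0.154 0.04 ]
scene red 13 [356.1 261.5] [ 0.525 -0.384  0.09 ]
```

View pics/top1.png

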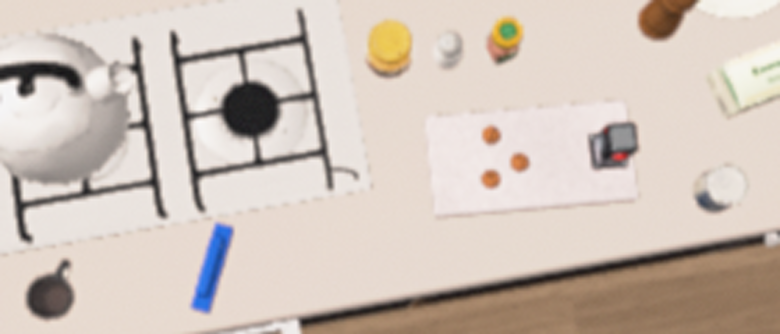

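View pics/scene1.png

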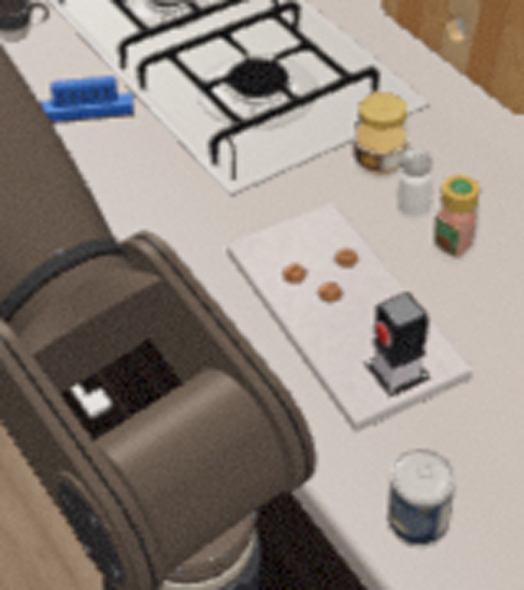

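The plate centre is near (0.5525, -0.2845) with yaw about -4.8°. That puts the head near (0.544, -0.389), and the button agrees with it. The shells, seen by both cameras, are at stand (x,y) of about (40,56), (-2,20) and (-22,63) mm. The scraper is near (0.483, 0.17) and partly hidden by the arm in the scene view. I'll move above the work area first, then fit the scraper.

apply_moves(
  series=[
    [0.4,0.56,0,0,0,-0.8],
    [0.4,0.56,0,0,0,-0.8],
    [0.4,0.56,0,0,0,-0.8],
    [0.4,0.56,0,0,0,-0.8],
    [0.4,0.56,0,0,0,-0.8],
    [0.4,0.56,0,0,0,-0.8],
    [0.4,0.56,0,0,0,-0.8],
    [0.4,0.56,0,0,0,-0.8],
    [0.4,0.56,0,0,0,-0.8],
    [0.4,0.56,0,0,0,-0.8],
    [0.4,0.56,0,0,0,-0.8],
    [0.4,0.56,0,0,0,-0.8],
  ],
  jaw=1,
  squeeze=40,
)

```text
time: 3.6
eef_pos: [0.4877, -0.2067, 0.2503]
tcp_rot: [0.982, -0.188, -0.0, 0.0]
contact_force: [-0.2, -0.6, 0.1]
opening: 1.002
finger_force: 0.0
```

```bash
cat >> h.py <<'E'
def box(x,y,yaw,z,lx,ly,h):
    c,s=np.cos(yaw),np.sin(yaw)
    return np.array([[x+c*a*lx/2-s*b*ly/2,y+s*a*lx/2+c*b*ly/2,z+k*h] for a in(-1,1) for b in(-1,1) for k in(0,1)])
def model(cam,p,z=0,S=4):
    m=np.zeros((400*S,640*S),np.uint8)
    for bx in(box(*p,z,.12,.026,.022),box(*p,z+.022,.084,.018,.034)):
        cv2.fillConvexPoly(m,cv2.convexHull(((proj(cam,bx)+.5)*S).astype(np.int32)),1)
    return cv2.resize(m.astype(np.float32),(640,400),interpolation=cv2.INTER_AREA)
def blue(cam):
    im=ctrl.read_camera(cam); m=cv2.inRange(cv2.cvtColor(im,cv2.COLOR_RGB2HSV),(100,110,30),(128,255,255))
    return (m>0).astype(np.float32)
def pose():
    s=ctrl.get_state(); r=R.from_quat(s["tcp_rot"]).as_matrix()
    print("t",round(s["time"],2),"tcp",s["eef_pos"].round(4),"yaw",np.degrees(np.arctan2(r[1,0],r[0,0])).round(2),"tilt",r[2].round(3),"op",round(s["opening"],3),"ff",round(s["finger_force"],1),"F",s["contact_force"].round(1)); return s
E
python3 - <<'E'
from h import *
from scipy.optimize import minimize
pose()
ms={c:blue(c) for c in("top","scene")}
def crop(m,c,p): 
    u,v=proj(c,[p[0],p[1],.03])[0].astype(int); k=np.zeros_like(m);k[v-30:v+30,u-30:u+30]=1; return m*k
p0=np.array([.483,.17,-.4])
ms={c:crop(ms[c],c,p0) for c in ms}
for cs in(("top",),("scene",),("top","scene")):
    f=lambda p:sum(np.abs(model(c,p)-ms[c]).sum() for c in cs)
    r=minimize(f,p0,method="Nelder-Mead",options=dict(initial_simplex=[p0,p0+[.02,0,0],p0+[0,.02,0],p0+[0,0,.2]]))
    print(cs,r.x.round(4),np.degrees(r.x[2]).round(1),r.fun,[ms[c].sum() for c in cs])
E
```

```text
t 3.6 tcp [ 0.4877 -0.2067  0.2503] yaw -21.67 tilt [-0.  0. -1.] op 1.002 ff 0.0 F [-0.2 -0.6  0.1]
('top',) [ 0.4841  0.1729 -0.4508] -25.8 68.0625 [np.float32(192.0)]
('scene',) [ 0.4858  0.1769 -0.4243] -24.3 96.5625 [np.float32(266.0)]
('top', 'scene') [ 0.4859  0.1721 -0.4435] -25.4 164.875 [np.float32(192.0), np.float32(266.0)]
```

apply_moves(
  series=[
    [-0.003,0.475,-0.12,0,0,-0.075],
    [-0.003,0.475,-0.12,0,0,-0.075],
    [-0.003,0.475,-0.12,0,0,-0.075],
    [-0.003,0.475,-0.12,0,0,-0.075],
    [-0.003,0.475,-0.12,0,0,-0.075],
    [-0.003,0.475,-0.12,0,0,-0.075],
    [-0.003,0.475,-0.12,0,0,-0.075],
    [-0.003,0.475,-0.12,0,0,-0.075],
    [-0.003,0.475,-0.12,0,0,-0.075],
    [-0.003,0.475,-0.19,0,0,-0.075],
    [-0.003,0.475,-0.23,0,0,-0.075],
    [-0.003,0.475,-0.254,0,0,-0.075],
    [-0.003,0.475,-0.254,0,0,-0.075],
    [-0.003,0.475,-0.254,0,0,-0.075],
  ],
)

```text
time: 5.45
eef_pos: [0.4871, 0.1735, 0.0485]
tcp_rot: [0.976, -0.217, 0.001, -0.0]
contact_force: [0.2, -0.4, -0.0]
opening: 1.003
finger_force: 0.0
```

```bash
python3 - <<'E'
from h import *
pose()
im=ctrl.read_camera("scene")[140:240,200:330,::-1]
cv2.imwrite("pics/s2.png",cv2.resize(im,None,fx=5,fy=5,interpolation=cv2.INTER_CUBIC))
E
```

```text
t 5.45 tcp [0.4871 0.1735 0.0485] yaw -25.04 tilt [ 0.002 -0.001 -1.   ] op 1.003 ff 0.0 F [ 0.2 -0.4 -0. ]
```

View pics/s2.png

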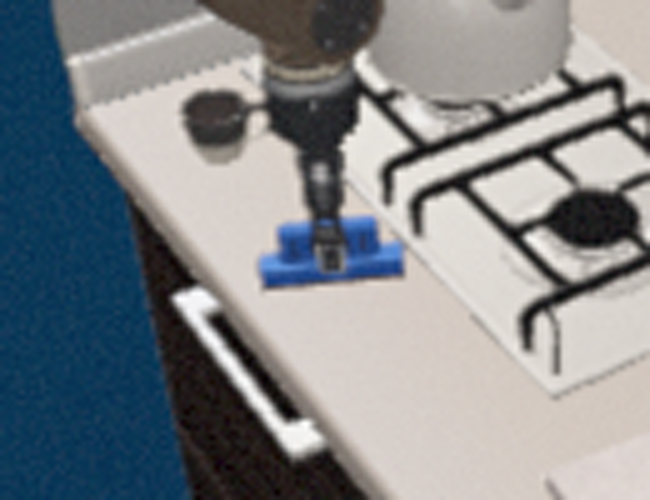

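The fingers straddle the ridge centrally (crop pixel (328,240)), so I'm closing.

apply_moves(
  series=[
    [0,0,0,0,0,0],
    [0,0,0,0,0,0],
    [0,0,0,0,0,0],
    [0,0,0,0,0,0],
    [0,0,0,0,0,0],
    [0,0,0,0,0,0],
    [0,0,0,0,0,0],
    [0,0,0,0,0,0],
  ],
  jaw=0,
  squeeze=70,
)

```text
time: 6.5
eef_pos: [0.4859, 0.1744, 0.0473]
tcp_rot: [0.976, -0.216, 0.0, -0.0]
contact_force: [-0.2, 0.3, 3.9]
opening: 0.196
finger_force: 68.7
```

apply_moves(
  series=[
    [0,0,0.06,0,0,0],
    [0,0,0.12,0,0,0],
    [0.08,-0.61,0.12,0,0,0.447],
    [0.08,-0.61,0.12,0,0,0.447],
    [0.08,-0.61,0.12,0,0,0.447],
    [0.08,-0.61,0.12,0,0,0.447],
    [0.08,-0.61,0.12,0,0,0.447],
    [0.08,-0.61,0.12,0,0,0.447],
    [0.08,-0.61,0.12,0,0,0.447],
    [0.08,-0.61,0.12,0,0,0.447],
    [0.08,-0.61,0.12,0,0,0.447],
    [0.08,-0.61,0.12,0,0,0.447],
    [0.08,-0.61,0.12,0,0,0.447],
    [0.08,-0.61,0.08,0,0,0.447],
    [0.08,-0.61,0.05,0,0,0.447],
    [0.08,-0.61,0.05,0,0,0.447],
  ],
)

```text
time: 8.5
eef_pos: [0.5483, -0.3107, 0.0845]
tcp_rot: [0.999, -0.041, -0.002, -0.002]
contact_force: [-0.8, 0.2, -1.7]
opening: 0.196
finger_force: 68.9
```

```bash
python3 - <<'E'
from h import *
pose()
a=ctrl.read_camera("scene")[200:300,290:400,::-1];b=ctrl.read_camera("top")[160:260,320:440,::-1]
f=lambda i:cv2.resize(i,None,fx=3.4,fy=3.4,interpolation=cv2.INTER_CUBIC)
cv2.imwrite("pics/s3.png",np.hstack([f(a),f(b)]))
E
```

```text
t 8.5 tcp [ 0.5483 -0.3107  0.0845] yaw -4.72 tilt [-0.005 -0.004 -1.   ] op 0.196 ff 68.9 F [-0.8  0.2 -1.7]
```

View pics/s3.png

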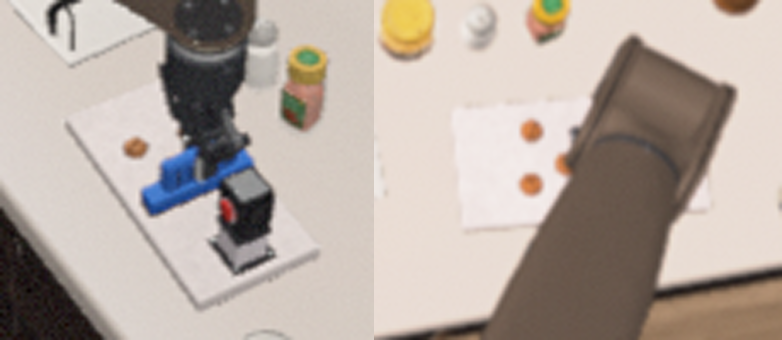

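The scraper is held upright and square behind the shells, clear of the column and over the plate. I'll shift it 8 mm in +x to centre it on the shells, then lower gently.

apply_moves(
  series=[
    [0.01,-0.001,0,0,0,0],
    [0.01,-0.001,-0.01,0,0,0],
    [0.01,-0.001,-0.018,0,0,0],
    [0.01,-0.001,-0.022,0,0,0],
    [0.01,-0.001,-0.024,0,0,0],
    [0.01,-0.001,-0.024,0,0,0],
    [0.01,-0.001,-0.024,0,0,0],
  ],
)

```text
time: 9.48
eef_pos: [0.5579, -0.3146, 0.0681]
tcp_rot: [0.999, -0.042, 0.0, 0.0]
contact_force: [-0.1, 0.8, -2.1]
opening: 0.197
finger_force: 68.9
```

apply_moves(
  series=[
    [0,0,-0.0015,0,0,0],
    [0,0,-0.0015,0,0,0],
    [0,0,-0.003,0,0,0],
    [0,0,-0.003,0,0,0],
    [0,0,-0.003,0,0,0],
  ],
)

```text
time: 10.1
eef_pos: [0.558, -0.3148, 0.0673]
tcp_rot: [0.999, -0.042, 0.0, 0.0]
contact_force: [-2.7, 1.9, 6.8]
opening: 0.192
finger_force: 70.2
```

apply_moves(
  series=[
    [0.001,0.012,0,0,0,0],
    [0.002,0.026,0,0,0,0],
    [0.0034,0.04,0,0,0,0],
    [0.0046,0.054,0,0,0,0],
    [0.0057,0.068,0,0,0,0],
    [0.0069,0.082,0,0,0,0],
    [0.008,0.096,0,0,0,0],
    [0.0092,0.11,0,0,0,0],
    [0.0104,0.124,0,0,0,0],
    [0.0116,0.138,0,0,0,0],
    [0.0128,0.152,0,0,0,0],
    [0.014,0.166,0,0,0,0],
    [0.0151,0.18,0,0,0,0],
    [0.0162,0.193,0,0,0,0],
    [0.0172,0.205,0,0,0,0],
    [0.0182,0.216,0.001,0,0,0],
    [0.019,0.226,0.001,0,0,0],
    [0.019,0.226,0.001,0,0,0],
  ],
)

```text
time: 12.35
eef_pos: [0.5772, -0.1361, 0.0718]
tcp_rot: [0.999, -0.041, 0.005, 0.004]
contact_force: [0.0, -6.2, 16.5]
opening: 0.2
finger_force: 71.3
```

```bash
python3 - <<'E'
from h import *
pose()
a=ctrl.read_camera("scene")[190:290,280:390,::-1];b=ctrl.read_camera("top")[160:260,290:410,::-1]
f=lambda i:cv2.resize(i,None,fx=3.4,fy=3.4,interpolation=cv2.INTER_CUBIC)
cv2.imwrite("pics/s4.png",np.hstack([f(a),f(b)]))
E
```

```text
t 12.35 tcp [ 0.5772 -0.1361  0.0718] yaw -4.71 tilt [ 0.011  0.007 -1.   ] op 0.2 ff 71.3 F [ 0.  -6.2 16.5]
```

View pics/s4.png

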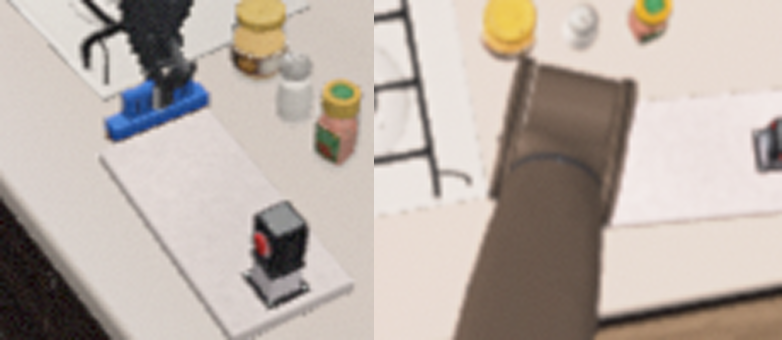

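No shells are left on the visible part of the plate. The scraper rode up 4 mm at the edge, so a shell is probably tipped under it. I'll push on outward with less down-force, then lift and look.

apply_moves(
  series=[
    [0.0008,0.01,0.003,0,0,0],
    [0.0016,0.02,0.003,0,0,0],
    [0.0024,0.03,0.003,0,0,0],
    [0.0032,0.038,0.003,0,0,0],
    [0.0038,0.045,0.003,0,0,0],
    [0.0038,0.045,0.003,0,0,0],
  ],
)

```text
time: 13.2
eef_pos: [0.5753, -0.097, 0.0677]
tcp_rot: [0.999, -0.042, -0.001, -0.0]
contact_force: [-0.1, -0.6, -0.8]
opening: 0.199
finger_force: 68.9
```

apply_moves(
  series=[
    [0,0,0.05,0,0,0],
    [0,0,0.1,0,0,0],
    [0,0.05,0.15,0,0,0],
    [-0.1,0.2,0.15,0,0,0],
    [-0.15,0.35,0.15,0,0,0],
    [-0.15,0.35,0.15,0,0,0],
    [-0.15,0.35,0.15,0,0,0],
    [-0.15,0.35,0.15,0,0,0],
    [-0.15,0.35,0.15,0,0,0],
    [-0.15,0.35,0.15,0,0,0],
  ],
)

```text
time: 14.45
eef_pos: [0.4564, 0.1816, 0.1886]
tcp_rot: [0.999, -0.042, 0.0, 0.0]
contact_force: [0.7, 0.4, -1.2]
opening: 0.197
finger_force: 69.1
```

```bash
python3 - <<'E'
from h import *
pose()
for n in("scene","top"):
    im=ctrl.read_camera(n); x0,y0=(290,200) if n=="scene" else (310,160)
    m=cv2.inRange(cv2.cvtColor(im,cv2.COLOR_RGB2HSV),(5,90,60),(18,255,235))
    N,_,st,ce=cv2.connectedComponentsWithStats(m)
    for i in range(1,N):
        if st[i,4]>5 and x0<ce[i,0]<x0+110 and y0<ce[i,1]<y0+100:
            d=onz(n,*ce[i],.006)[:2]-[.5525,-.2845]; a=np.radians(-4.8); c,s=np.cos(a),np.sin(a)
            print(n,st[i,4],ce[i].round(1),(d+[.5525,-.2845]).round(3),"local",np.round([c*d[0]+s*d[1],-s*d[0]+c*d[1]],3))
a=ctrl.read_camera("scene")[190:290,280:390,::-1];b=ctrl.read_camera("top")[160:260,290:410,::-1]
f=lambda i:cv2.resize(i,None,fx=3.4,fy=3.4,interpolation=cv2.INTER_CUBIC)
cv2.imwrite("pics/s5.png",np.hstack([f(a),f(b)]))
E
```

```text
t 14.45 tcp [0.4564 0.1816 0.1886] yaw -4.86 tilt [ 0.  0. -1.] op 0.197 ff 69.1 F [ 0.7  0.4 -1.2]
scene 40 [352.9 208.2] [ 0.729 -0.103] local [0.161 0.196]
scene 21 [328.  219.2] [ 0.612 -0.1  ] local [0.043 0.189]
scene 24 [318.5 224.2] [ 0.566 -0.102] local [-0.002  0.183]
scene 48 [379.4 226.5] [ 0.75  -0.241] local [0.193 0.059]
scene 23 [310.6 225.8] [ 0.537 -0.093] local [-0.032  0.19 ]
scene 11 [375.  233.6] [ 0.712 -0.261] local [0.157 0.036]
top 39 [369.3 167.1] [ 0.719 -0.273] local [0.165 0.025]
top 39 [330.1 173.2] [ 0.722 -0.117] local [0.154 0.181]
top 33 [331.9 201.3] [ 0.61  -0.104] local [0.042 0.185]
top 70 [334.2 216.4] [ 0.551 -0.102] local [-0.017  0.182]
```

View pics/s5.png

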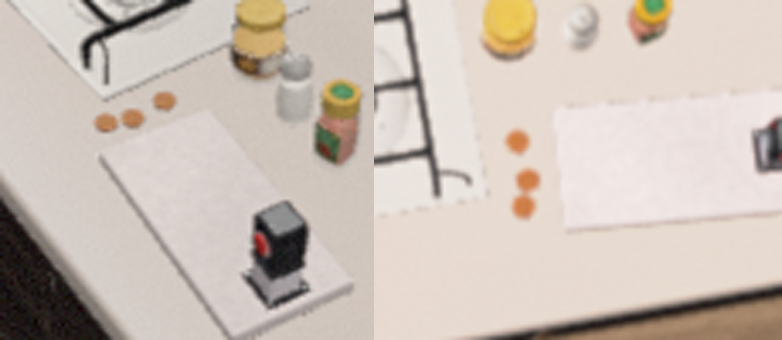

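All three shells lie flat on the worktop, about 45 mm past the plate's edge, and the plate is clear. Now I'll put the scraper back where it stood.

apply_moves(
  series=[
    [0.0365,-0.009,0,0,0,-0.449],
    [0.0365,-0.009,0,0,0,-0.449],
    [0.0365,-0.009,-0.05,0,0,-0.449],
    [0.0365,-0.009,-0.1,0,0,-0.449],
    [0.0365,-0.009,-0.14,0,0,-0.449],
    [0.0365,-0.009,-0.165,0,0,-0.449],
    [0.0365,-0.009,-0.172,0,0,-0.449],
    [0.0365,-0.009,-0.172,0,0,-0.449],
    [0.0365,-0.009,-0.172,0,0,-0.449],
  ],
)

```text
time: 15.78
eef_pos: [0.4863, 0.1751, 0.0524]
tcp_rot: [0.976, -0.217, 0.001, -0.0]
contact_force: [0.4, -0.2, -2.4]
opening: 0.2
finger_force: 69.0
```

apply_moves(
  series=[
    [0,0,-0.002,0,0,0],
    [0,0,-0.0035,0,0,0],
    [0,0,-0.0035,0,0,0],
    [0,0,-0.0035,0,0,0],
  ],
)

```text
time: 16.27
eef_pos: [0.4852, 0.1751, 0.0484]
tcp_rot: [0.976, -0.217, 0.0, 0.0]
contact_force: [-1.1, -0.3, -1.0]
opening: 0.198
finger_force: 69.0
```

apply_moves(
  series=[
    [0,0,-0.001,0,0,0],
    [0,0,-0.0015,0,0,0],
    [0,0,-0.0015,0,0,0],
    [0,0,-0.0015,0,0,0],
  ],
)

```text
time: 16.77
eef_pos: [0.4852, 0.1751, 0.0473]
tcp_rot: [0.976, -0.217, -0.0, 0.0]
contact_force: [-1.0, -1.0, 1.9]
opening: 0.193
finger_force: 69.5
```

apply_moves(
  series=[
    [0,0,0,0,0,0],
    [0,0,0,0,0,0],
    [0,0,0,0,0,0],
    [0,0,0,0,0,0],
    [0,0,0,0,0,0],
    [0,0,0,0,0,0],
  ],
  jaw=1,
)

```text
time: 17.52
eef_pos: [0.4852, 0.1751, 0.0471]
tcp_rot: [0.976, -0.217, 0.0, -0.0]
contact_force: [0.6, 0.4, 0.7]
opening: 1.002
finger_force: 0.0
```

apply_moves(
  series=[
    [0,0,0.04,0,0,0],
    [0,0,0.1,0,0,0],
    [0,0,0.18,0,0,0],
    [0.07,-0.7,0.24,0,0,0.98],
    [0.07,-0.7,0.24,0,0,0.98],
    [0.07,-0.7,0.24,0,0,0.98],
    [0.07,-0.7,0.24,0,0,0.98],
    [0.07,-0.7,0.24,0,0,0.98],
    [0.07,-0.7,0.24,0,0,0.98],
    [0.07,-0.7,0.24,0,0,0.98],
    [0.07,-0.7,0.24,0,0,0.98],
    [0.07,-0.7,0.24,0,0,0.98],
    [0.07,-0.7,0.24,0,0,0.98],
    [0.07,-0.7,0.24,0,0,0.98],
  ],
)

```text
time: 19.27
eef_pos: [0.5408, -0.3872, 0.2388]
tcp_rot: [0.986, 0.164, -0.0, -0.0]
contact_force: [0.2, 0.2, 0.5]
opening: 0.999
finger_force: 0.0
```

apply_moves(
  series=[
    [0,0,0,0,0,0.98],
    [0,0,0,0,0,0.98],
    [0,0,0,0,0,0.98],
    [0,0,0,0,0,0.98],
    [0,0,0,0,0,0.98],
    [0,0,0,0,0,0.98],
  ],
)

```text
time: 20.02
eef_pos: [0.5413, -0.384, 0.239]
tcp_rot: [0.852, 0.523, 0.0, -0.0]
contact_force: [0.1, 0.3, 0.2]
opening: 1.003
finger_force: 0.0
```

```bash
python3 - <<'E'
from h import *
s=pose();print(s["qpos"].round(2))
a=ctrl.read_camera("scene")[150:300,230:400,::-1]
cv2.imwrite("pics/s6.png",cv2.resize(a,None,fx=4,fy=4,interpolation=cv2.INTER_CUBIC))
for d in ctrl.silhouettes("stand","scene")[:1]+ctrl.silhouettes("stand","top")[:1]: print(d["p"],rect("scene",d["pixels"],.02))
E
```

```text
t 20.02 tcp [ 0.5413 -0.384   0.239 ] yaw 63.07 tilt [ 0. -0. -1.] op 1.003 ff 0.0 F [0.1 0.3 0.2]
[-0.77  0.27  1.62  0.    1.25 -0.3 ]
0.59 [ 552.7 -285.5  288.1  142.7   84.8]
0.57 [ 822.3 -167.9  214.6  319.    63.6]
```

View pics/s6.png

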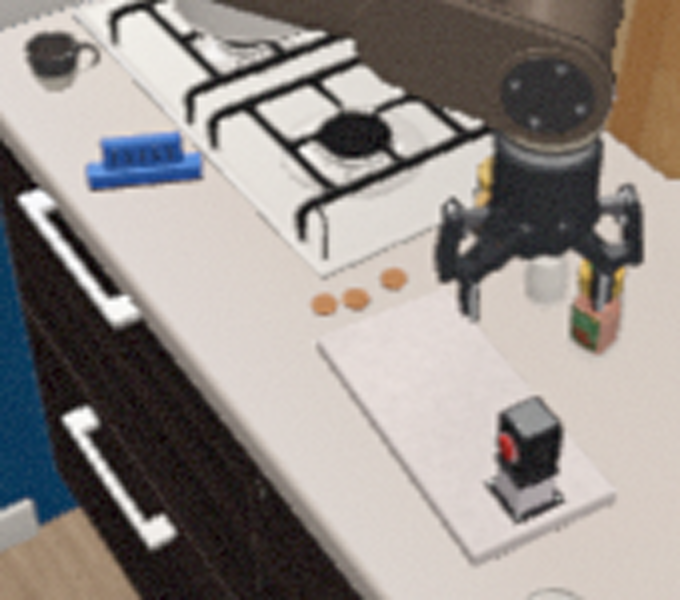

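The scraper stands upright at (145,165), the shells are flat on the worktop at (325–393,280–303), and the head is at (530,440) with the button unobstructed. Next: square up, descend and pinch.

apply_moves(
  series=[
    [0.004,-0.005,0,0,0,0.488],
    [0.004,-0.005,0,0,0,0.488],
    [0.004,-0.005,0,0,0,0.488],
    [0.004,-0.005,-0.05,0,0,0.488],
    [0.004,-0.005,-0.1,0,0,0.488],
    [0.004,-0.005,-0.14,0,0,0.488],
    [0.004,-0.005,-0.17,0,0,0.488],
    [0.004,-0.005,-0.189,0,0,0.488],
    [0.004,-0.005,-0.189,0,0,0.488],
    [0.004,-0.005,-0.189,0,0,0.488],
  ],
)

```text
time: 21.42
eef_pos: [0.5451, -0.3895, 0.0894]
tcp_rot: [0.737, 0.676, 0.0, 0.001]
contact_force: [-0.7, -0.4, -1.5]
opening: 1.002
finger_force: 0.0
```

```bash
python3 - <<'E'
from h import *
pose()
a=ctrl.read_camera("scene")[210:300,310:410,::-1]
cv2.imwrite("pics/s7.png",cv2.resize(a,None,fx=6,fy=6,interpolation=cv2.INTER_CUBIC))
E
```

```text
t 21.43 tcp [ 0.5451 -0.3895  0.0894] yaw 85.08 tilt [-0.001  0.002 -1.   ] op 1.002 ff 0.0 F [-0.7 -0.4 -1.5]
```

View pics/s7.png

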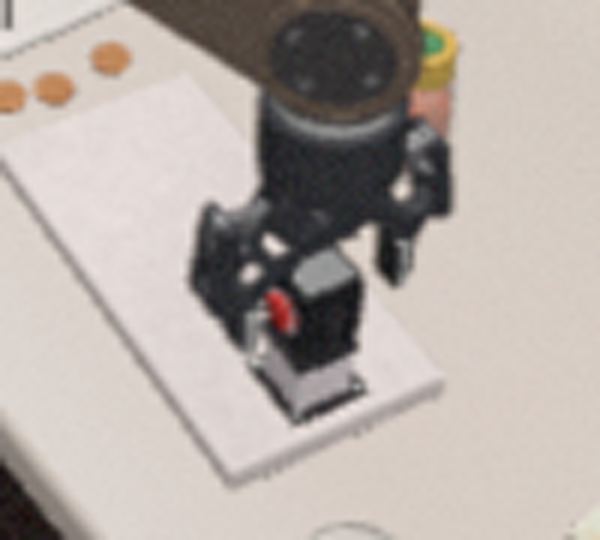

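The fingers straddle the head along its x axis: the left finger is at (255,335), and I predicted (248,335). Closing.

apply_moves(
  series=[
    [0,0,0,0,0,0],
    [0,0,0,0,0,0],
    [0,0,0,0,0,0],
    [0,0,0,0,0,0],
    [0,0,0,0,0,0],
    [0,0,0,0,0,0],
    [0,0,0,0,0,0],
  ],
  jaw=0,
  squeeze=70,
)

```text
time: 22.35
eef_pos: [0.5463, -0.3893, 0.0893]
tcp_rot: [0.737, 0.676, 0.001, 0.002]
contact_force: [5.6, 0.4, 0.8]
opening: 0.458
finger_force: 73.5
```

The opening reads about 40 mm, so the button is in. Lifting straight up.

apply_moves(
  series=[
    [0.001,0,0.004,0,0,0],
    [0.001,0,0.01,0,0,0],
    [0.001,0,0.018,0,0,0],
    [0.001,0,0.026,0,0,0],
    [0.001,0,0.034,0,0,0],
    [0.001,0,0.042,0,0,0],
    [0.001,0,0.05,0,0,0],
    [0.001,0,0.058,0,0,0],
    [0.001,0,0.066,0,0,0],
    [0.001,0,0.074,0,0,0],
    [0.001,0,0.082,0,0,0],
    [0.001,0,0.09,0,0,0],
    [0.001,0,0.097,0,0,0],
    [0.001,0,0.103,0,0,0],
    [0.001,0,0.107,0,0,0],
    [0.001,0,0.109,0,0,0],
    [0.001,0,0.109,0,0,0],
  ],
)

```text
time: 24.48
eef_pos: [0.5462, -0.389, 0.173]
tcp_rot: [0.737, 0.676, 0.001, 0.001]
contact_force: [7.9, -3.1, -8.0]
opening: 0.457
finger_force: 72.3
```

apply_moves(
  series=[
    [0,0,0.003,0,0,0],
    [0,0,0.005,0,0,0],
    [0,0,0.007,0,0,0],
    [0,0,0.007,0,0,0],
    [0,0,0.007,0,0,0],
  ],
)

```text
time: 25.1
eef_pos: [0.5462, -0.389, 0.1785]
tcp_rot: [0.737, 0.676, 0.001, 0.001]
contact_force: [7.1, -3.7, -8.3]
opening: 0.457
finger_force: 72.4
```

apply_moves(
  series=[
    [0,0,0.001,0,0,0],
    [0,0,0.002,0,0,0],
    [0,0,0.003,0,0,0],
    [0,0,0.003,0,0,0],
    [0,0,0.003,0,0,0],
  ],
)

```text
time: 25.72
eef_pos: [0.5462, -0.3889, 0.1798]
tcp_rot: [0.737, 0.676, 0.001, 0.001]
contact_force: [8.4, -4.7, -11.7]
opening: 0.457
finger_force: 72.2
```

apply_moves(
  series=[
    [0,0,0.001,0,0,0],
    [0,0,0.002,0,0,0],
    [0,0,0.002,0,0,0],
    [0,0,0.002,0,0,0],
  ],
)

```text
time: 26.22
eef_pos: [0.5461, -0.3889, 0.18]
tcp_rot: [0.737, 0.676, 0.001, 0.001]
contact_force: [10.7, -5.3, -15.2]
opening: 0.46
finger_force: 72.4
```

```bash
python3 - <<'E'
from h import *
pose()
a=ctrl.read_camera("scene")[140:300,230:410,::-1]
cv2.imwrite("pics/s8.png",cv2.resize(a,None,fx=3.7,fy=3.7,interpolation=cv2.INTER_CUBIC))
E
```

```text
t 26.23 tcp [ 0.5461 -0.3889  0.18  ] yaw 85.08 tilt [-0.     0.003 -1.   ] op 0.46 ff 72.4 F [ 10.7  -5.3 -15.2]
```

View pics/s8.png

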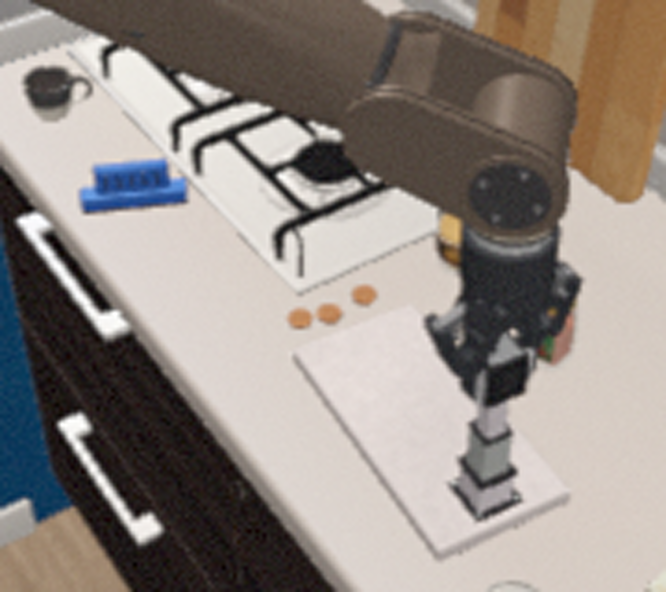

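The head (505,380) is 90 mm up with both column sections out. It sits against the stop: the force is rising but the height isn't. The scraper is upright at (133,187) and the shells are on the worktop.

```bash
python3 -c "
from plant import ctrl
print(ctrl.sign_off())"
```

```text
the job is handed in; nothing more can be done
None
```

The job is handed in: all three shells are off the plate on the worktop, the scraper stands upright clear of it, and the arm is still holding the camera head at the second stop, about 90 mm up.

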